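Open the instrument case's dial lock

TASK

Open the lock of the steel instrument case: turn its dial left to the first mark left of the long zero mark, then right to the second mark right of zero, pausing a second on each, and then left again until you feel it come up snug against its stop; hold it there a second, and do not force it. Then let go of the dial and slide the bolt towards the dial as far as it goes, and leave everything else where it is.

Things in the scene. Friction and masses are not known exactly. Their poses are not given: they have to be found in the camera images.
- case: steel lock case fixed to the table, 200 (x) x 300 (y) x 110 high. Origin: centre of its underside; z up, its own -x side carries a bail handle and looks roughly to the robot. On its flat top: the dial (own x -20, y +60) and the bolt (own x -20, y -75).
- scale_plate: fixed round aluminium plate under the dial, diameter 120, 4 thick, with 24 dark marks 15 degrees (0.2618 rad) apart round its rim; the zero mark, longer and wider, lies in its +x, away from the robot. Origin: on the dial's axis at the case's top (110 up); axes parallel to the case's. Inside the case it carries a hidden rubber-faced stop that ends the dial's turning to the left.
- dial_bar: the dial's black bar grip: upright bar 54 long, 14 thick, 34 high (122 to 156 above the table), on a steel disc of diameter 72. Origin: on the dial's axis, at the bar's foot. Its x runs along the bar to the pointer (small pointed nose and white line); the flats to grip face its +y and -y.
- dial_grip (a point): where to grip the bar, from above: on the dial's axis, 144 above the table. Turning left, the dial meets the hidden stop somewhere between 2.2 and 4 marks left of zero (joint about -0.58 to -1.04), different in every lock and only felt: the resistance there climbs above the drag. Snug is 0.05 to 0.30 N m above the drag; more forces the lock.
- dial (a joint): angle of the dial in rad: 0 with the pointer at the long zero mark, positive clockwise seen from above (right), negative left; one mark is 0.2618. It turns about the vertical within about +-1.2, with a drag of about 0.05 N m, and stays where it is left. At the stop the torque climbs by about 0.1 N m per 0.03 rad.
- bolt (a joint): travel of the bolt in m: 0 locked, 0.025 fully open (end stop). It moves along the case's +y, towards the dial, with a drag of about 3 N, and stays where it is left. Inside the case the dial blocks it after about 4 mm unless the dial is turned more than about 2 marks left.
- bolt_grip (a point): middle of the bolt's upright steel grip, 134 above the table: the grip is 30 (case x) x 14 (case y) and stands from 111 to 147 above the table. Its flats face the case's +y and -y; axes parallel to the case's.
- coffee_cup_mid (a point): bystander: lidded cardboard coffee cup, 86 wide, 112 high, stands on the table; this point is its centre
- bottle_a_mid (a point): bystander: green glass bottle, 62 wide, 198 high, stands on the table; this point is its centre
- bottle_b_mid (a point): bystander: the other green glass bottle, same size; this point is its centre
- canister_mid (a point): bystander: round lidded steel canister, 94 wide, 146 high, on the table; this point is its centre
- steel_bowl_mid (a point): bystander: open steel bowl, 120 wide, 50 high, on the table; this point is its centre
- small_pot_mid (a point): bystander: small open steel pot, 48 wide, 32 high, stands on the case's top by its far edge, on the bolt's side; this point is its centre
- forceps_mid (a point): bystander: steel forceps, 120 long, 8 high, lying on the case's top by its far edge; this point is its centre

How it is judged:
On the way, in this order (a step that is already met when the one before it is completed fails the run):
1. the dial rests on the first mark left of zero (within 0.09 rad) (value of joint dial between -0.352 and -0.172 rad and velocity of joint dial between -0.15 and 0.15 rad/s), for 0.4 s.
2. then the dial rests on the second mark right of zero (within 0.09 rad) (value of joint dial between 0.434 and 0.614 rad and velocity of joint dial between -0.15 and 0.15 rad/s), for 0.4 s.
3. then the dial is held snug against its stop on the left (at least 2.5 N at the stop, 0.05 N m) (contact force between dial_bar and scale_plate above 2.5 N and value of joint dial below -0.45 rad), for 0.4 s.
4. then the bolt is slid open (value of joint bolt above 0.021 m), for 0.2 s.
At the end, for the whole second after the job is handed in: the bolt is open to within 4 mm of its end stop and at rest, and the dial is still turned left, more than 0.45 rad, where it was felt to stop (value of joint bolt above 0.021 m and value of joint dial below -0.45 rad and velocity of joint bolt between -0.01 and 0.01 m/s); the robot touches nothing.
It fails at once if the lock is forced: more than 15 N at the dial's stop (0.30 N m) (contact force between dial_bar and scale_plate above 15 N).
It fails at once if a bystander is moved more than 30 mm (distance of any of coffee_cup_mid, bottle_a_mid, bottle_b_mid, canister_mid, steel_bowl_mid, small_pot_mid, forceps_mid from where it was at the start of the episode above 0.03 m).
It also fails if it takes over 72 s, if anything falls off the work surface, if the arm or the gripper's body presses on something with over 40 N, if the wrist force passes 120 N, or if a joint passes its speed limit or range.

ROBOT

A 6-joint arm with a two-finger parallel gripper is mounted at the origin on the work surface. World frame = base frame: x ahead of the robot, y to its left, z up, the work surface at z = 0. Lengths are in m, angles in rad, forces in N, time in s.
With the tool pointing down it reaches from about 0.375 to 0.975 m from the base axis. Payload 3.8 kg.
Tool frame: the origin (TCP) lies on the centre line of the jaws, within the pads' length; the fingertips stand 25 mm ahead of it and the grasp point (between the pads) lies 6 mm ahead of it; z points along the fingers, x is the direction in which the jaws open and shut, and the axes are right-handed (so a half turn about z gives the same grasp; the last joint's range is limited). The gripper opens to 88 mm and grips with 3 to 60 N. Pads are 18 mm wide; open, the fingers measure 123 mm over their backs; the gripper's body (75 mm by 187 mm) begins 45 mm behind the grasp point.
Start: joints at [1.17, 0.264, 1.604, -0, 1.274, -0.037], TCP at [0.24, 0.631, 0.264] pointing down, gripper open.
Joint ranges: [-2.63, 2.63], [-0.94, 2.18], [0.31, 2.57], [-1.31, 4.45], [0, 2.66], [-2.55, 2.55]. Speed limits (rad/s): [2.57, 2.57, 3.14, 3.14, 3.14, 3.14].

INTERFACE

Orientations are given as a 3x3 rotation matrix whose columns are the frame's x, y, z axes.
In Python, from station import bot gives the robot as it stands.
- The arm moves only by the shell command python3 -m inch 'ROWS' [FORCE]. ROWS is JSON, a list of rows, each a list of 3 entries, a list of its own where there are three numbers: the opening, from 0 (shut) to 1 (fully open), then the shift along the tool's x, y, z in m, then the turn about the tool's z in rad. In form: [[jaw, [dx, dy, dz], roll], ...]. A call has 1 to 12 rows; each row shifts and turns the commanded pose from where the row before left it, along the tool's axes as they then stand; what a row does not reach is not made up. A row lasts 1/8 s, in which the tool goes at most 62.5 mm and 10.7 degrees, less where a joint would pass 70% of its speed; a pose out of reach is approached as far as the arm can. A call with a gripper value outside its range is refused whole. The fingers move at their own pace and stop on an object; FORCE is the grip in N (left out, the last holds). Time passes only in rows, so rows that do not move let the fingers close. It gives the time, the measured TCP pose, the force and the opening at its end, in the units of the state.
- bot.get_obs(): the state, without advancing time (a new reading comes with each control period).
- bot.get_image(name): name is "scene" or "top"; returns the picture (480x640x3 uint8, blue, green, red); there is no depth.
- bot.camera_params(name): a dict with "fx", "fy", "cx", "cy" (pixels), "position" and "attitude" of the camera in the world. Camera axes: x right, y up, looking along -z (the intrinsics and any distortion apply to the point x, -y, -z); pixel columns grow to the right and rows downward; lengths in m; the calibration is good to about 2 mm. A picture is of the moment at which its call begins. camera_params takes no time and is no camera call.
- bot.finish_job(): hands the job in, once; it reports no verdict.
The state is a dict: "t": time; "joint_pos": joint angles; "qd": joint speeds; "joint_torque": joint torques, N m; "tool_pos": TCP position; "tool_rot": TCP orientation; "force": force on the tool from outside, world axes, zero at the start; "moment": the same for the moment, N m; "grip_width": finger opening in m.
Only numpy, scipy, OpenCV 4.12 (cv2) and the standard library are available. Lean on these libraries where they do the work, as an engineer would, in place of code of your own. Each camera call takes 0.05 s, during which the arm holds its last target.

## Working session

There is one attempt and no reset: what is moved stays moved. The work goes in short steps, Python scripts to look and compute and a shell command to move; the robot and the scene stay as the last step left them, time stands still between calls to the robot, and variables do not carry over. Pictures are saved under pics/ and viewed, and the job is handed in when it is done.

```bash
ls; mkdir -p pics
python3 - <<'E'
from station import bot
import cv2
o=bot.get_obs()
for k,v in o.items(): print(k,v)
for n in("scene","top"):
    cv2.imwrite(f"pics/{n}0.png",bot.get_image(n)); print(n,bot.camera_params(n))
E
```

```text
pics
t 0.0
joint_pos [ 1.17009725e+00  2.64740183e-01  1.60538620e+00 -1.92818845e-05
  1.27367471e+00 -3.69364288e-02]
qd [-0.00133626  0.00015344 -0.00026049 -0.00108406 -0.00034694  0.00026847]
joint_torque [-1.19418775e-03 -5.02133846e+01 -3.56857824e+01  7.23896781e-02
  2.99568521e-02 -1.68599595e-04]
tool_pos [0.23993418 0.63021453 0.26239008]
tool_rot [[ 3.55786955e-01  9.34566707e-01 -8.44451849e-04]
 [ 9.34564481e-01 -3.55787952e-01 -2.04069689e-03]
 [-2.20761316e-03 -6.31413723e-05 -9.99997561e-01]]
force [ 0.32735857 -0.42595271 -0.21751851]
moment [0.03938591 0.0144381  0.04820279]
grip_width 0.088090553840125
scene {'fx': 502.5740680151373, 'fy': 502.5740680151373, 'cx': 312.5681948290418, 'cy': 244.78639700651044, 'position': array([ 1.183574  , -0.45488942,  0.9505909 ]), 'attitude': array([[ 0.56236867, -0.5971614 ,  0.57196131],
       [ 0.82688583,  0.40708596, -0.38799594],
       [-0.00114122,  0.69114346,  0.72271669]])}
top {'fx': 526.9854786132969, 'fy': 526.9854786132969, 'cx': 326.5693773954668, 'cy': 246.79742038476158, 'position': array([ 0.41261489, -0.00569953,  1.47599397]), 'attitude': array([[-0.00295804,  0.99603708, -0.0888897 ],
       [-0.99984203, -0.00138797,  0.01771978],
       [ 0.01752618,  0.08892807,  0.99588384]])}
```

View pics/scene0.png

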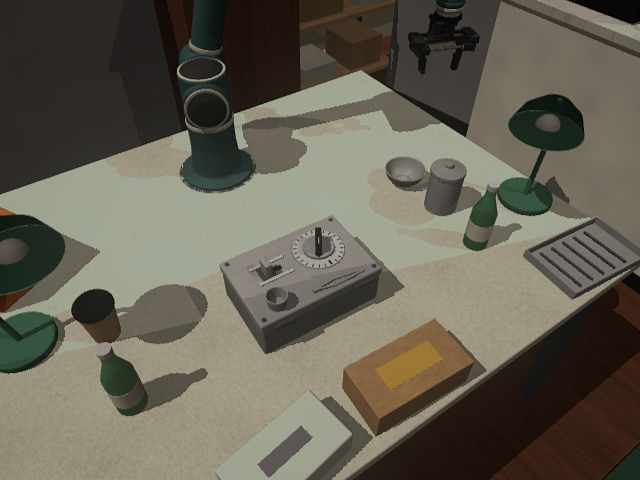

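View pics/top0.png

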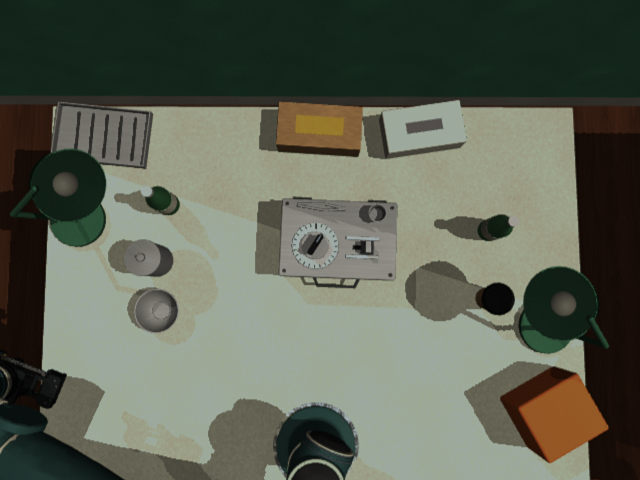

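The top view shows the case with its dial near (315,245) and the bolt near (365,247). The bar is turned up-right. I'll zoom in.

Run:
```python
import cv2
a=cv2.imread("pics/top0.png")[190:295,270:410]
cv2.imwrite("pics/top0z.png",cv2.resize(a,None,fx=5.6,fy=5.6,interpolation=cv2.INTER_CUBIC))
a=cv2.imread("pics/scene0.png")[205:355,210:390]
cv2.imwrite("pics/scene0z.png",cv2.resize(a,None,fx=4,fy=4,interpolation=cv2.INTER_CUBIC))
```

```text
(no output)
```

View pics/top0z.png

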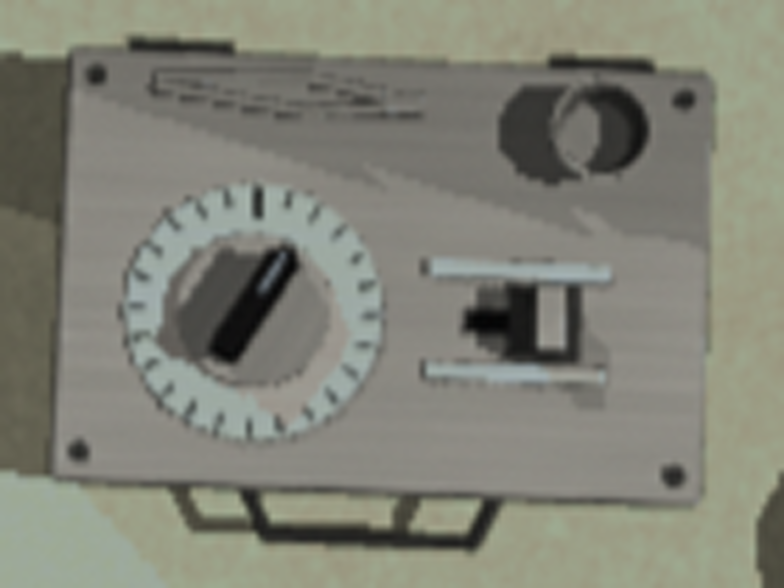

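View pics/scene0z.png

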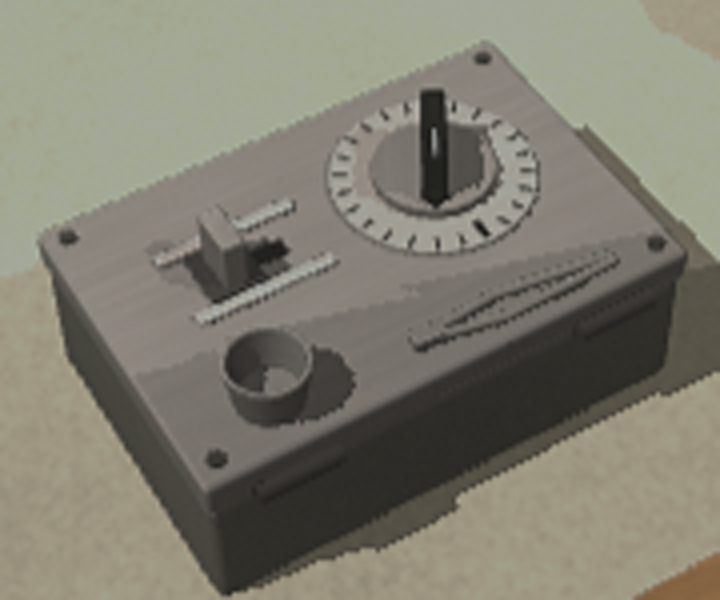

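The top view shows four case screws, the zero mark at about (258,203), and the pointer about 38° right of it at (290,250). The small pot and forceps lie along the far edge. Next I'll measure these.

```bash
cat > h.py <<'E'
import numpy as np, cv2
from station import bot
def ray(n,uv,z):
    c=bot.camera_params(n); R=np.array(c['attitude']); p=np.array(c['position'])
    d=R@np.array([(uv[0]-c['cx'])/c['fx'],-(uv[1]-c['cy'])/c['fy'],-1.0])
    return p+d*(z-p[2])/d[2]
def proj(n,X):
    c=bot.camera_params(n); q=np.array(c['attitude']).T@(np.array(X)-c['position'])
    return c['cx']+c['fx']*q[0]/-q[2], c['cy']-c['fy']*q[1]/-q[2]
def dark(img,uv,r=4,th=None):
    u,v=map(int,np.round(uv)); g=cv2.cvtColor(img,cv2.COLOR_BGR2GRAY)[v-r:v+r+1,u-r:u+r+1].astype(float)
    w=np.clip(np.median(g)-15-g,0,None); ys,xs=np.mgrid[v-r:v+r+1,u-r:u+r+1]
    return (w*xs).sum()/w.sum(),(w*ys).sum()/w.sum()
E
python3 - <<'E'
from h import *
t=cv2.imread("pics/top0.png"); s=cv2.imread("pics/scene0.png")
f=lambda p,o,k:((p[0]+.5)/k-.5+o[0],(p[1]+.5)/k-.5+o[1])
Z={'top':[(96,75),(684,99),(673,476),(79,451)],'scene':[(657,244),(217,458),(67,237),(482,58)]}
for n,img,o,k in(('top',t,(270,190),5.6),('scene',s,(210,205),4)):
    P=np.array([ray(n,dark(img,f(p,o,k),3),.11)[:2] for p in Z[n]])
    c=P.mean(0); v=(P[0]+P[3]-P[1]-P[2])/2; a=np.arctan2(v[1],v[0])-np.pi/2
    R=np.array([[np.cos(a),-np.sin(a)],[np.sin(a),np.cos(a)]])
    print(n,P.round(4).tolist(),'c',c.round(4),'yaw',a, 'spans',np.linalg.norm(P[0]-P[1]),np.linalg.norm(P[0]-P[3]))
    print(' dial',c+R@[-.02,.06],'bolt',c+R@[-.02,-.075])
# plate & bar
    g=cv2.cvtColor(img,cv2.COLOR_BGR2GRAY)
    D=c+R@[-.02,.06]
    m=np.zeros_like(g); pts=[proj(n,[*(D+.058*np.array([np.cos(q),np.sin(q)])),.114]) for q in np.linspace(0,6.28,40)]
    pt=[proj(n,[*(D+.05*np.array([np.cos(q),np.sin(q)])),.150]) for q in np.linspace(0,6.28,40)]
    cv2.fillPoly(m,[np.round(pt).astype(int)],255)
    b=((g<45)&(m>0)).astype(np.uint8)
    nl,lab,st,ce=cv2.connectedComponentsWithStats(b); i=1+st[1:,4].argmax()
    ys,xs=np.nonzero(lab==i)
    W=np.array([ray(n,(x,y),.156)[:2] for x,y in zip(xs,ys)])
    (cx,cy),(w,h),an=cv2.minAreaRect(W.astype(np.float32)*1000)
    mu=W.mean(0);e,V=np.linalg.eigh(np.cov((W-mu).T)); d=V[:,1]; d*=np.sign(d[0])
    print(' bar',st[i],mu,'rect',cx,cy,w,h,an,'joint',-(np.arctan2(d[1],d[0])-a))
    print(' zero mark px',proj(n,[*(D+R@[.055,0]),.114]))
E
```

```text
top [[0.6501, 0.0739], [0.6382, -0.2014], [0.4619, -0.1939], [0.474, 0.0815]] c [ 0.5561 -0.06  ] yaw -0.043416771401683985 spans 0.2756350472459839 0.17618246119919934
 dial [0.53869223 0.00082692] bolt [ 0.53283281 -0.13404587]
 bar [307 235  16  20 111] [0.53543735 0.00177294] rect 538.2672729492188 0.23067665100097656 14.660243034362793 56.51072311401367 57.29966354370117 joint 0.5565073990650262
 zero mark px (np.float64(315.6086095567914), np.float64(224.07198606575096))
scene [[0.6476, 0.0731], [0.6361, -0.2031], [0.4596, -0.1958], [0.4713, 0.0804]] c [ 0.5537 -0.0614] yaw -0.04214846550755924 spans 0.27641604077468057 0.17648141015270336
 dial [ 0.53619643 -0.00056614] bolt [ 0.53050807 -0.13544624]
 bar [315 228   7  26 137] [ 0.55186373 -0.01120638] rect 549.9337158203125 -10.482864379882812 13.348495483398438 76.98736572265625 55.587894439697266 joint 0.5411197979016349
 zero mark px (np.float64(331.23206940823644), np.float64(262.9449598045677))
```

Both views agree to about 2 mm:

| Item | World position |
|---|---|
| Dial | (0.5375, 0.000) |
| Bolt | (0.5317, -0.1347) |
| Case yaw | -0.043 |

The dial joint is at about +0.54. To keep joint 6 in range I'll grip with tool x at -2.15 rad, so it goes from about 2.15 to 0.57. First I'll move above the dial.

```bash
python3 -m inch '[[1,[-0.0403,0.0419,0],0],[1,[-0.0403,0.0419,0],0],[1,[-0.0403,0.0419,0],0],[1,[-0.0403,0.0419,0],0],[1,[-0.0403,0.0419,0],0],[1,[-0.0403,0.0419,0],0],[1,[-0.0403,0.0419,0],0],[1,[-0.0403,0.0419,0],0],[1,[-0.0403,0.0419,0],0],[1,[-0.0403,0.0419,0],0],[1,[-0.0403,0.0419,0],0],[1,[-0.0403,0.0419,0],0]]' 30
python3 -m inch '[[0.6,[0,0,0],0.186],[0.6,[0,0,0],0.186],[0.6,[0,0,0],0.186],[0.6,[0,0,0],0.186],[0.6,[0,0,0],0.186],[0.6,[0,0,0],0.186],[0.6,[0,0,0],0.186],[0.6,[0,0,0],0.186],[0.6,[0,0,0],0.186],[0.6,[0,0,0],0.186],[0.6,[0,0,0],0.186],[0.6,[0,0,0],0.186]]'
python3 -m inch '[[0.6,[0,0,0],0.186],[0.6,[0,0,0],0.186],[0.6,[0,0,0],0.186],[0.6,[0,0,0],0.186],[0.6,[0,0,0],0.186],[0.6,[0,0,0],0.186],[0.6,[0,0,0],0],[0.6,[0,0,0],0],[0.6,[0,0,0],0]]'
cat >> h.py <<'E'
def stat(target=None,joint=None):
    o=bot.get_obs(); R=np.array(o['tool_rot']); p=np.array(o['tool_pos'])
    th=np.arctan2(R[1,0],R[0,0]); print('t',round(o['t'],2),'p',p.round(4),'th',round(th,4),'q6',round(o['joint_pos'][5],3),'tau6',round(o['joint_torque'][5],3),'F',np.round(o['force'],2),'M',np.round(o['moment'],3),'w',round(o['grip_width'],4))
    print('dial if gripped', round(-(th+np.pi/2+0.043),4),'tilt z',R[:,2].round(4))
    if target is not None: print('tool shift needed',(R.T@(np.array(target)-p)).round(4))
E
python3 -c "
from h import *
stat([.5375,0,.150])"
```

```text
t: 1.6
tool_pos: [0.5383, -0.0019, 0.2634]
tool_rot: [[0.356, 0.934, -0.0], [0.934, -0.356, 0.0], [0.0, -0.0, -1.0]]
force: [0.4, 0.3, -0.1]
grip_width: 0.0885
t: 3.1
tool_pos: [0.5376, -0.0, 0.2631]
tool_rot: [[0.514, -0.858, -0.001], [-0.858, -0.514, 0.0], [-0.001, 0.001, -1.0]]
force: [-0.6, -0.3, -0.5]
grip_width: 0.0531
t: 4.22
tool_pos: [0.5379, -0.0, 0.2636]
tool_rot: [[-0.538, -0.843, -0.0], [-0.843, 0.538, -0.0], [0.0, 0.0, -1.0]]
force: [-0.5, -0.7, 0.2]
grip_width: 0.0528
t 4.22 p [ 0.5379 -0.      0.2636] th -2.1393 q6 2.093 tau6 -0.02 F [-0.45 -0.68  0.16] M [0.044 0.113 0.   ] w 0.0528
dial if gripped 0.5255 tilt z [-2.e-04 -0.e+00 -1.e+00]
tool shift needed [0.0002 0.0004 0.1136]
```

```bash
python3 -m inch '[[0.6,[0,0,0.02],0.015],[0.6,[0,0,0.02],0],[0.6,[0,0,0.02],0],[0.6,[0,0,0.02],0],[0.6,[0,0,0.015],0],[0.6,[0,0,0.009],0],[0.6,[0,0,0.008],0],[0.6,[0,0,0],0],[0.6,[0,0,0],0]]'
python3 - <<'E'
from h import *
stat([.5375,0,.150])
cv2.imwrite("pics/g1.png",cv2.resize(bot.get_image("scene")[170:320,210:410],None,fx=4,fy=4))
E
```

```text
t: 5.35
tool_pos: [0.5385, -0.0001, 0.1523]
tool_rot: [[-0.552, -0.834, 0.001], [-0.834, 0.552, -0.0], [-0.001, -0.001, -1.0]]
force: [0.2, 0.3, -0.3]
grip_width: 0.0526
t 5.35 p [ 5.385e-01 -1.000e-04  1.523e-01] th -2.156 q6 2.11 tau6 0.0 F [ 0.18  0.25 -0.3 ] M [0.002 0.139 0.047] w 0.0526
dial if gripped 0.5422 tilt z [ 1.1e-03 -1.0e-04 -1.0e+00]
tool shift needed [0.0005 0.0009 0.0023]
```

View pics/g1.png

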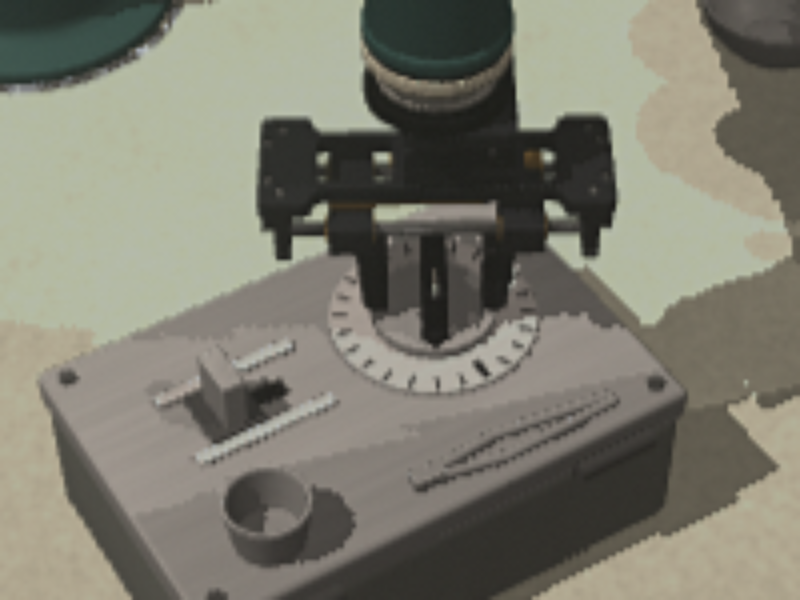

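The fingers stand on both sides of the bar, whose pointer is at about (436,340), and it looks centred. Now I'll close the gripper.

```bash
python3 -m inch '[[0.6,[0.0005,0.0009,0.001],0],[0,[0,0,0],0],[0,[0,0,0],0],[0,[0,0,0],0],[0,[0,0,0],0],[0,[0,0,0],0],[0,[0,0,0],0]]' 35
python3 -c "
from h import *
stat([.5375,0,.150])"
```

```text
t: 6.28
tool_pos: [0.5371, 0.0002, 0.1507]
tool_rot: [[-0.552, -0.834, 0.0], [-0.834, 0.552, 0.0], [-0.0, -0.0, -1.0]]
force: [-0.3, 1.0, -0.3]
grip_width: 0.0134
t 6.28 p [5.371e-01 2.000e-04 1.507e-01] th -2.1561 q6 2.11 tau6 -0.018 F [-0.26  1.03 -0.26] M [0.236 0.038 0.009] w 0.0134
dial if gripped 0.5423 tilt z [ 3.e-04  3.e-04 -1.e+00]
tool shift needed [-0.0001 -0.0004  0.0007]
```

```bash
python3 -m inch '[[0,[0,0,0],-0.1],[0,[0,0,0],-0.1],[0,[0,0,0],-0.1],[0,[0,0,0],-0.1],[0,[0,0,0],-0.1],[0,[0,0,0],-0.1],[0,[0,0,0],-0.1],[0,[0,0,0],-0.1],[0,[0,0,0],-0.005],[0,[0,0,0],0],[0,[0,0,0],0],[0,[0,0,0],0]]'
python3 - <<'E'
from h import *
stat([.5375,0,.150])
cv2.imwrite("pics/g2.png",cv2.resize(bot.get_image("scene")[180:300,250:410],None,fx=5,fy=5,interpolation=cv2.INTER_CUBIC))
E
```

```text
t: 7.78
tool_pos: [0.5371, -0.0, 0.1507]
tool_rot: [[0.218, -0.976, 0.0], [-0.976, -0.218, -0.0], [0.0, -0.0, -1.0]]
force: [1.3, -0.4, -1.2]
grip_width: 0.0139
t 7.78 p [ 0.5371 -0.      0.1507] th -1.3515 q6 1.305 tau6 0.028 F [ 1.34 -0.4  -1.21] M [-0.076 -0.015  0.009] w 0.0139
dial if gripped -0.2623 tilt z [ 2.e-04 -1.e-04 -1.e+00]
tool shift needed [ 0.0001 -0.0004  0.0007]
```

View pics/g2.png

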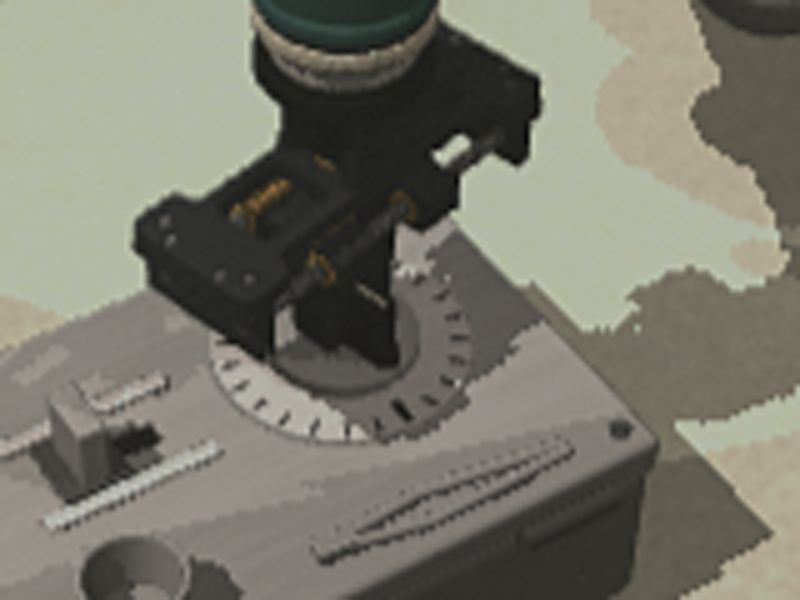

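The bar has turned with the gripper. Its nose is at about (395,365), and the zero mark is at (402,408). I'll check the nose position against the projection.

Run:
```python
from h import *
stat()
for j in(-.1,-.2,-.262,-.32,-.4):
    a=-.043-j
    for r,z in((.029,.124),):
        u,v=proj('scene',[.5365+r*np.cos(a),-.0003+r*np.sin(a),z]); print(j,(u-250)*5,(v-180)*5)
for k in (0,-1,-2):
    a=-.043-k*.2618;u,v=proj('scene',[.5365+.055*np.cos(a),-.0003+.055*np.sin(a),.114]); print('mark',k,(u-250)*5,(v-180)*5)
```

```text
t 7.83 p [ 0.537  -0.      0.1507] th -1.3514 q6 1.305 tau6 0.024 F [ 1.17 -0.33 -1.16] M [-0.011 -0.013  0.035] w 0.014
dial if gripped -0.2624 tilt z [ 2.e-04 -1.e-04 -1.e+00]
-0.1 380.99215487493865 360.569130606372
-0.2 385.8299445508504 357.50480548217723
-0.262 388.60019961889776 355.4340590329282
-0.32 391.0214065281778 353.3875711685847
-0.4 394.07576619941125 350.4053244035467
mark 0 406.9559696317137 414.9358374659917
mark -1 431.2640998867957 399.74254361720654
mark -2 449.02413216059784 380.5112650371578
```

The nose position is consistent with -0.26. I'll hold there a bit more, then turn right to +0.524.

```bash
python3 -m inch '[[0,[0,0,0],0],[0,[0,0,0],0],[0,[0,0,0],0],[0,[0,0,0],0],[0,[0,0,0],0],[0,[0,0,0],0],[0,[0,0,0],0]]'
python3 -m inch '[[0,[0,0,0],0.1],[0,[0,0,0],0.1],[0,[0,0,0],0.1],[0,[0,0,0],0.1],[0,[0,0,0],0.1],[0,[0,0,0],0.1],[0,[0,0,0],0.1],[0,[0,0,0],0.086],[0,[0,0,0],0],[0,[0,0,0],0],[0,[0,0,0],0],[0,[0,0,0],0]]'
python3 -m inch '[[0,[0,0,0],0],[0,[0,0,0],0],[0,[0,0,0],0],[0,[0,0,0],0],[0,[0,0,0],0],[0,[0,0,0],0],[0,[0,0,0],0]]'
python3 - <<'E'
from h import *
stat([.5375,0,.150])
cv2.imwrite("pics/g3.png",cv2.resize(bot.get_image("scene")[180:300,250:410],None,fx=5,fy=5,interpolation=cv2.INTER_CUBIC))
E
```

```text
t: 8.7
tool_pos: [0.537, -0.0, 0.1507]
tool_rot: [[0.218, -0.976, 0.0], [-0.976, -0.218, -0.0], [0.0, -0.0, -1.0]]
force: [2.5, 0.1, -1.1]
grip_width: 0.0137
t: 10.2
tool_pos: [0.5371, 0.0002, 0.1507]
tool_rot: [[-0.536, -0.844, 0.0], [-0.844, 0.536, 0.0], [-0.0, -0.0, -1.0]]
force: [2.1, 1.1, -2.3]
grip_width: 0.0137
t: 11.08
tool_pos: [0.5371, 0.0001, 0.1507]
tool_rot: [[-0.537, -0.844, 0.0], [-0.844, 0.537, 0.0], [-0.0, -0.0, -1.0]]
force: [3.0, 3.5, -1.4]
grip_width: 0.0138
t 11.07 p [5.371e-01 1.000e-04 1.507e-01] th -2.1371 q6 2.091 tau6 -0.009 F [ 3.04  3.51 -1.42] M [ 0.545 -0.361  0.022] w 0.0138
dial if gripped 0.5233 tilt z [ 2.e-04  2.e-04 -1.e+00]
tool shift needed [-0.0001 -0.0004  0.0007]
```

View pics/g3.png

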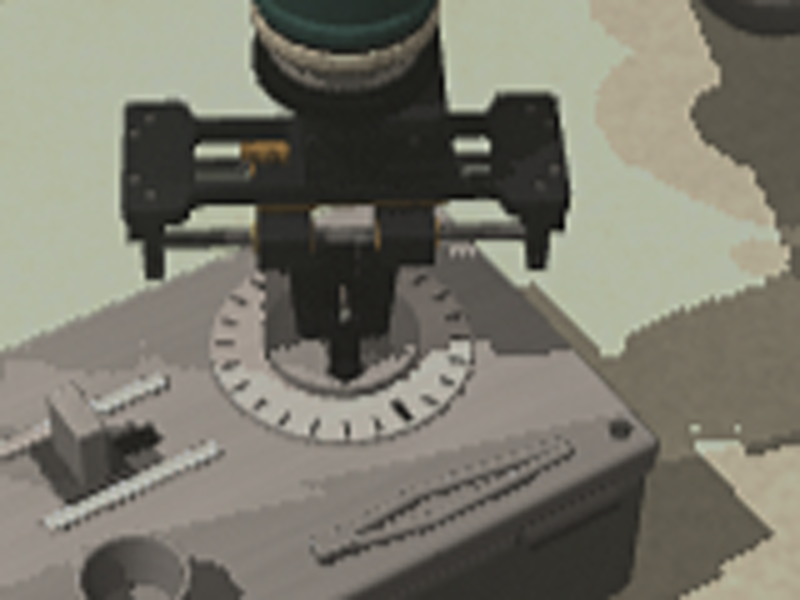

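The nose at (345,382) points at the second mark right of zero (347,432). Now I'll turn left to just short of the stop range, then creep.

```bash
python3 -m inch '[[0,[0,0,0],-0.1],[0,[0,0,0],-0.1],[0,[0,0,0],-0.1],[0,[0,0,0],-0.1],[0,[0,0,0],-0.1],[0,[0,0,0],-0.1],[0,[0,0,0],-0.1],[0,[0,0,0],-0.1],[0,[0,0,0],-0.1],[0,[0,0,0],-0.05],[0,[0,0,0],0],[0,[0,0,0],0]]'
python3 -c "from h import *; stat()"
cat > s.py <<'E'
from h import *
o=bot.get_obs(); R=np.array(o['tool_rot']); j=-(np.arctan2(R[1,0],R[0,0])+np.pi/2+.043)
print('    j',round(j,4),'tau6',round(o['joint_torque'][5],3),'Mz',round(o['moment'][2],3),'t',round(o['t'],2))
E
python3 -m inch '[[0,[0,0,0],-0.02],[0,[0,0,0],0]]' >/dev/null; python3 s.py
python3 -m inch '[[0,[0,0,0],-0.02],[0,[0,0,0],0]]' >/dev/null; python3 s.py
python3 -m inch '[[0,[0,0,0],-0.02],[0,[0,0,0],0]]' >/dev/null; python3 s.py
```

```text
t: 12.62
tool_pos: [0.5371, -0.0001, 0.1507]
tool_rot: [[0.374, -0.927, 0.0], [-0.927, -0.374, -0.0], [0.0, -0.0, -1.0]]
force: [3.2, 2.2, -1.6]
grip_width: 0.0136
t 12.62 p [ 5.371e-01 -1.000e-04  1.507e-01] th -1.1877 q6 1.141 tau6 0.047 F [ 3.23  2.15 -1.6 ] M [ 0.306 -0.408  0.004] w 0.0136
dial if gripped -0.4261 tilt z [ 2.e-04 -2.e-04 -1.e+00]
    j -0.4469 tau6 -0.06 Mz 0.025 t 12.88
    j -0.4671 tau6 -0.06 Mz 0.041 t 13.12
    j -0.4872 tau6 -0.059 Mz -0.036 t 13.38
```

Joint 6 torque reads a clean -0.06, which matches the drag. I'll keep creeping and watch for it to climb.

```bash
python3 -m inch '[[0,[0,0,0],-0.02],[0,[0,0,0],-0.02],[0,[0,0,0],0]]' >/dev/null; python3 s.py
python3 -m inch '[[0,[0,0,0],-0.02],[0,[0,0,0],0]]' >/dev/null; python3 s.py
python3 -m inch '[[0,[0,0,0],-0.02],[0,[0,0,0],0]]' >/dev/null; python3 s.py
python3 -m inch '[[0,[0,0,0],-0.02],[0,[0,0,0],0]]' >/dev/null; python3 s.py
```

```text
j -0.5272 tau6 -0.057 Mz 0.028 t 13.75
    j -0.5472 tau6 -0.059 Mz -0.013 t 14.0
    j -0.5672 tau6 -0.06 Mz 0.042 t 14.25
    j -0.5872 tau6 -0.062 Mz 0.008 t 14.5
```

```bash
python3 -m inch '[[0,[0,0,0],-0.02],[0,[0,0,0],0]]' >/dev/null; python3 s.py
python3 -m inch '[[0,[0,0,0],-0.02],[0,[0,0,0],0]]' >/dev/null; python3 s.py
```

```text
j -0.6072 tau6 -0.053 Mz 0.052 t 14.75
    j -0.6272 tau6 -0.053 Mz 0.064 t 15.0
```

```bash
python3 -m inch '[[0,[0,0,0],-0.02],[0,[0,0,0],0]]' >/dev/null; python3 s.py
python3 -m inch '[[0,[0,0,0],-0.02],[0,[0,0,0],0]]' >/dev/null; python3 s.py
```

```text
j -0.6471 tau6 -0.078 Mz 0.032 t 15.25
    j -0.6669 tau6 -0.155 Mz -0.073 t 15.5
```

The torque rose from about -0.06 to -0.155, so contact started near -0.64. I'll make one small step more, then hold.

```bash
python3 -m inch '[[0,[0,0,0],-0.012],[0,[0,0,0],0],[0,[0,0,0],0],[0,[0,0,0],0]]' >/dev/null; python3 s.py
python3 -m inch '[[0,[0,0,0],0],[0,[0,0,0],0],[0,[0,0,0],0]]' >/dev/null; python3 s.py
python3 -m inch '[[0,[0,0,0],0],[0,[0,0,0],0],[0,[0,0,0],0],[0,[0,0,0],0]]' >/dev/null; python3 s.py
```

```text
j -0.6786 tau6 -0.169 Mz -0.177 t 16.0
    j -0.6786 tau6 -0.169 Mz -0.197 t 16.38
    j -0.6786 tau6 -0.169 Mz -0.231 t 16.88
```

It was held snug for over a second at joint -0.679, about 0.11–0.2 N m above the drag. Now I'll release, rise and turn for the bolt.

```bash
python3 -m inch '[[0.5,[0,0,0],0],[0.5,[0,0,0],0],[0.5,[0,0,0],0],[0.5,[0,0,0],0],[0.5,[0,0,-0.02],0],[0.5,[0,0,-0.03],0],[0.5,[0,0,-0.03],0],[0.5,[0,0,-0.02],0.18],[0.5,[0,0,0],0.18],[0.5,[0,0,0],0.18],[0.5,[0,0,0],0.139],[0.5,[0,0,0],0]]'
python3 - <<'E'
from h import *
stat([.5317,-.1347,.25])
cv2.imwrite("pics/b0.png",cv2.resize(bot.get_image("scene")[180:330,210:410],None,fx=4,fy=4,interpolation=cv2.INTER_CUBIC))
E
```

```text
t: 18.38
tool_pos: [0.5368, 0.0001, 0.2507]
tool_rot: [[-0.042, -0.999, -0.0], [-0.999, 0.042, 0.0], [-0.0, 0.0, -1.0]]
force: [-0.8, 0.1, -0.5]
grip_width: 0.0443
t 18.38 p [5.368e-01 1.000e-04 2.507e-01] th -1.6124 q6 1.566 tau6 0.489 F [-0.78  0.14 -0.45] M [-0.014  0.178  0.027] w 0.0443
dial if gripped -0.0014 tilt z [-3.e-04  1.e-04 -1.e+00]
tool shift needed [ 0.1349 -0.0005  0.0007]
```

View pics/b0.png

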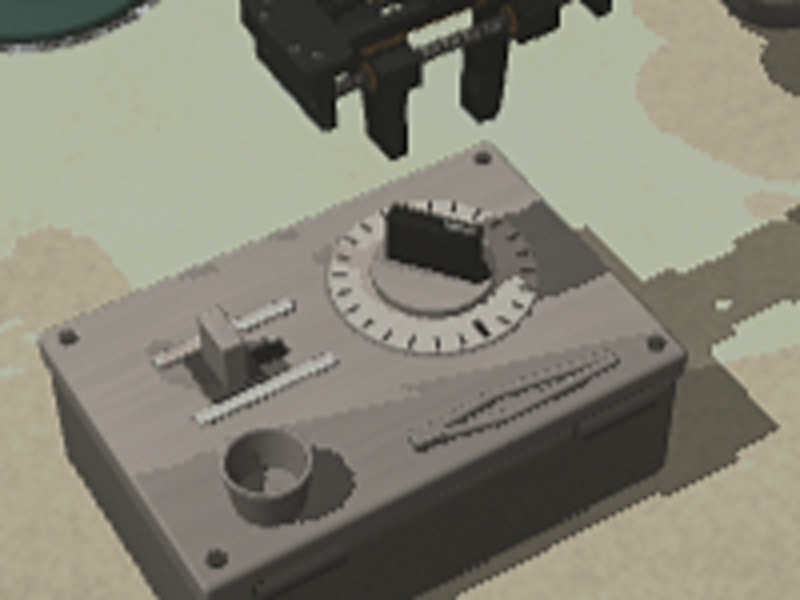

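The dial stayed well left, with its pointer at (490,280). The bolt grip is at (222,345). I'll cross-check the bolt grip's top face from the top view while I move over it.

```bash
python3 -m inch '[[0.5,[0.027,0,0],0],[0.5,[0.027,0,0],0],[0.5,[0.027,0,0],0],[0.5,[0.027,0,0],0],[0.5,[0.027,-0.0005,0],0],[0.5,[0,0,0],0],[0.5,[0,0,0],0]]'
python3 - <<'E'
from h import *
print(ray('top',((553.5)/5.6+269.5,(320.5)/5.6+189.5),.147))
for p in [(199,214),(226,207),(240,250-26),(213,236)]: print(ray('scene',((p[0]+.5)/4+209.5,(p[1]+.5)/4+204.5),.147).round(4))
stat([.5317,-.1347,.143])
E
```

```text
t: 19.3
tool_pos: [0.5316, -0.1344, 0.2506]
tool_rot: [[-0.042, -0.999, -0.0], [-0.999, 0.042, 0.001], [-0.001, 0.0, -1.0]]
force: [-0.5, -0.3, -0.1]
grip_width: 0.044
[ 0.5312556  -0.13528613  0.147     ]
[ 0.5159 -0.1407  0.147 ]
[ 0.5197 -0.1261  0.147 ]
[ 0.5346 -0.1262  0.147 ]
[ 0.5339 -0.1425  0.147 ]
t 19.3 p [ 0.5316 -0.1344  0.2506] th -1.6133 q6 1.32 tau6 -0.014 F [-0.46 -0.28 -0.06] M [0.013 0.177 0.019] w 0.044
dial if gripped -0.0005 tilt z [-3.e-04  6.e-04 -1.e+00]
tool shift needed [ 0.0004 -0.0002  0.1076]
```

```bash
python3 -m inch '[[0.5,[0,0,0.025],0],[0.5,[0,0,0.025],0],[0.5,[0,0,0.025],0],[0.5,[0,0,0.017],0],[0.5,[0,0,0.01],0],[0.5,[0,0,0.005],0],[0.5,[0,0,0],0],[0.5,[0,0,0],0]]'
python3 -m inch '[[0,[0,0,0],0],[0,[0,0,0],0],[0,[0,0,0],0],[0,[0,0,0],0],[0,[0,0,0],0]]' 30
python3 -m inch '[[0,[-0.003,0,0],0],[0,[-0.004,0,0],0],[0,[-0.004,0,0],0],[0,[-0.004,0,0],0],[0,[-0.003,0,0],0],[0,[-0.003,0,0],0],[0,[0,0,0],0],[0,[0,0,0],0]]'
```

```text
t: 20.3
tool_pos: [0.5322, -0.1351, 0.1445]
tool_rot: [[-0.043, -0.999, 0.001], [-0.999, 0.043, -0.0], [0.0, -0.001, -1.0]]
force: [0.7, 1.0, 0.2]
grip_width: 0.0444
t: 20.92
tool_pos: [0.5317, -0.1348, 0.1438]
tool_rot: [[-0.043, -0.999, 0.0], [-0.999, 0.043, 0.0], [-0.0, -0.0, -1.0]]
force: [-1.0, 0.3, 0.0]
grip_width: 0.0144
t: 21.92
tool_pos: [0.5326, -0.1134, 0.1438]
tool_rot: [[-0.043, -0.999, 0.0], [-0.999, 0.043, 0.001], [-0.001, -0.0, -1.0]]
force: [-0.6, 0.1, 3.6]
grip_width: 0.0137
```

```bash
python3 -m inch '[[0,[-0.002,0,0],0],[0,[0,0,0],0]]'|egrep 'pos|force'
python3 -m inch '[[0,[-0.001,0,0],0],[0,[0,0,0],0]]'|egrep 'pos|force'
python3 -m inch '[[0,[-0.001,0,0],0],[0,[0,0,0],0]]'|egrep 'pos|force'
```

```text
tool_pos: [0.5327, -0.1119, 0.1438]
force: [-1.0, -2.8, 4.0]
tool_pos: [0.5328, -0.111, 0.1439]
force: [-0.8, -2.5, 3.3]
tool_pos: [0.5328, -0.1099, 0.1438]
force: [-1.9, -2.9, 3.8]
```

```bash
python3 -m inch '[[0,[-0.001,0,0],0],[0,[0,0,0],0],[0,[0,0,0],0]]'|egrep 'pos|force'
python3 -m inch '[[0,[-0.001,0,0],0],[0,[0,0,0],0],[0,[0,0,0],0]]'|egrep 'pos|force'
```

```text
tool_pos: [0.5328, -0.1098, 0.1438]
force: [-1.8, -6.3, 3.3]
tool_pos: [0.5328, -0.1097, 0.1438]
force: [-1.4, -9.7, 3.0]
```

The force is climbing and the bolt has stopped moving, so it's at its end stop (25 mm). I'll release and retreat.

```bash
python3 -m inch '[[0.5,[0.001,0,0],0],[0.5,[0,0,0],0],[0.5,[0,0,0],0],[0.5,[0,0,0],0],[0.5,[0,0,-0.02],0],[0.5,[0,0,-0.03],0],[0.5,[0,0,-0.03],0],[0.5,[0,0,-0.03],0],[0.5,[0,0,-0.02],0],[0.5,[0,0,0],0],[0.5,[0,0,0],0]]'
python3 - <<'E'
from h import *
stat()
cv2.imwrite("pics/e.png",cv2.resize(bot.get_image("scene")[180:330,210:410],None,fx=4,fy=4,interpolation=cv2.INTER_CUBIC))
E
```

```text
t: 24.8
tool_pos: [0.5321, -0.1087, 0.2724]
tool_rot: [[-0.043, -0.999, -0.002], [-0.999, 0.043, 0.0], [-0.0, 0.002, -1.0]]
force: [0.1, 0.4, 0.6]
grip_width: 0.0445
t 24.8 p [ 0.5321 -0.1087  0.2724] th -1.6139 q6 1.367 tau6 0.0 F [0.12 0.39 0.65] M [-0.027  0.202 -0.04 ] w 0.0445
dial if gripped 0.0001 tilt z [-1.9e-03  5.0e-04 -1.0e+00]
```

View pics/e.png

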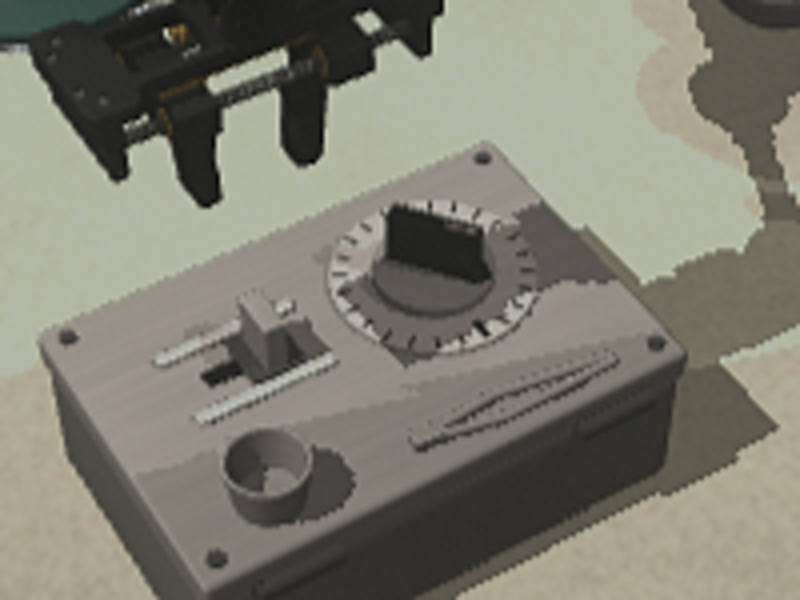

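The bolt has moved from about (222,345) to (260,330), next to the dial. The dial is still left, with its nose at (490,280). The pot and forceps haven't moved, and the gripper is clear. I'll hand the job in.

```bash
python3 -c "
from station import bot
print(bot.finish_job())"
```

```text
the job is handed in; nothing more can be done
None
```

The lock is open and the job is handed in, at about 25 s of the 72 s allowed. `finish_job` gave no verdict.

- **Dial:** I turned it left to -0.262 rad and then right to +0.523 rad, holding each for about a second. Turning left again, I felt the stop begin near -0.64 rad and held it snug at -0.679 rad for about a second.
- **Snugness:** The two torque readings disagreed. Joint 6 torque put it about 0.11 N m above the drag, and the noisier wrist moment about 0.2 N m. Both are within the 0.05 to 0.30 N m window.
- **Bolt:** I slid it about 25 mm towards the dial. It stopped moving there while the force rose from about 3 N to about 10 N, so it is at its end stop.
- **Last picture:** The bolt is open, the dial is still well left, the pot and forceps have not moved, and the gripper is clear. I did not re-check the cup, bottles, canister or bowl at the end, but the arm's path stayed above or away from them.
- **Position accuracy:** The two camera views agreed to about 2–3 mm. At the first mark, the predicted pointer position was about 10 pixels off in the enlarged picture (about 2 camera pixels). At the second mark, the pointer lined up by eye.

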